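# Cover the coil can and wedge its plate off the base

## Robot

A 6-joint arm with a two-finger parallel gripper is mounted at the origin on the work surface. World frame = base frame: x ahead of the robot, y to its left, z up, the work surface at z = 0. Lengths are in mm, angles in degrees, forces in N, time in s.
With the tool pointing down it reaches from about 325 to 850 mm from the base axis. Payload 4.4 kg.
Tool frame: the origin (TCP) lies midway between the tips of the shut fingers; the grasp point (between the pads) lies 19 mm behind it; z points along the fingers, y is the line along which they close (so a half turn about z gives the same grasp; the last joint's range is limited). The gripper opens to 94 mm and grips with 3 to 60 N. Pads are 16 mm wide; open, the fingers measure 119 mm over their backs; the gripper's body (75 mm by 177 mm) begins 78 mm behind the grasp point.
Start: joints at [-82.305, 11.837, 88.321, -0, 79.842, -8.623], TCP at [161.543, -551.843, 205.447] pointing down, gripper open.
Joint ranges: [-156.59, 156.59], [-49.26, 127.26], [12.9, 141.05], [-63.56, 243.56], [4.71, 150.69], [-161.64, 161.64]. Speed limits (degrees/s): [159.86, 159.86, 180, 180, 180, 180].

## Interface

Orientations are given as a 3x3 rotation matrix whose columns are the frame's x, y, z axes.
In Python, from cell import get_state, viewer, job_done, nets gives the robot as it stands.
- The arm moves only by the shell command python3 -m jog 'ROWS' [FORCE]. ROWS is JSON, a list of rows, each a list of 3 entries, a list of its own where there are three numbers: the shift along the tool's x, y, z in m, then the turn, a rotation vector about the tool's x, y, z in rad, then the opening, from 0 (shut) to 1 (fully open). A call has 1 to 20 rows; each row shifts and turns the commanded pose from where the row before left it, along the tool's axes as they then stand; what a row does not reach is not made up. A row lasts 1/10 s, in which the tool goes at most 50 mm and 8.59 degrees, less where a joint would pass 70% of its speed; a pose out of reach is approached as far as the arm can. A call with a gripper value outside its range is refused whole. The fingers move at their own pace and stop on an object; FORCE is the grip in N (left out, the last holds). Time passes only in rows, so rows that do not move let the fingers close. It gives the time, the measured TCP pose, the force, the opening and the grip force at its end, in the units of the state.
- get_state(): the state, without advancing time (a new reading comes with each control period).
- viewer.capture(name): name is "scene" or "top"; returns a dict with "color" (400x640x3 uint8, red, green, blue), "depth" (400x640 float32, mm along the optical axis (not along the pixel's ray), 0 where there is no reading), "camera_matrix" (3x3 intrinsics, pixels), "view" (4x4, takes a point from world to camera coordinates). Camera axes: x right, y down, z forward; pixel columns grow to the right and rows downward; lengths in mm; the calibration is good to about 2 mm. A picture is of the moment at which its call begins.
- job_done(): hands the job in; it is judged then, once.
Trained networks look in the newest picture that a camera, given by its name, has taken for a name from the list of things; names that differ only in an ending like _2 or _b are one class to them, and where a whole thing is asked for, a point or a joint stands for the part that bears it (a point fixed in the world has none). Each returns a list of dicts, best first, with "confidence" (0 to 1); they miss things now and then, are a little off and sometimes report something else, mostly with a low value. They report only what shows in the picture. A call takes as long as a camera call. They do not tell look-alikes from the thing itself.
- nets.regions_of(query, camera): "region" (400x640 bool, what is visible of it) and "pixel" ([column, row] in pixels, amid what is visible of it).
- nets.spot_point(query, camera): "pixel" ([column, row] in pixels: a listed point, or the origin of a listed thing).
The state is a dict: "time": time; "joint_pos": joint angles; "qvel": joint speeds; "joint_torque": joint torques, N m; "position": TCP position; "ee_rot": TCP orientation; "ft_force": force on the tool from outside, world axes, zero at the start; "moment": the same for the moment, N m; "opening": finger opening in mm; "finger_force": force on a finger pad.
Only numpy, scipy, OpenCV 4.12 (cv2) and the standard library are available. Lean on these libraries where they do the work, as an engineer would, in place of code of your own. Each camera call takes 0.05 s, during which the arm holds its last target. There are 200 camera calls.

## Task

The screws under the hinged plate that carries the open coil can have to be freed: first set the loose round cover gently on the can so that it sits fully down and level on the rim, and let go of it. Then take the hardwood wedge by its fin and push it, thin end first, under the plate's free edge until that edge has just lifted off the base, by about 5 mm, and stop there. Finish while still gripping the wedge, with the plate resting on it and not on the hand, and leave the other things on the bench where they are.

Things in the scene. Friction and masses are not known exactly. Their poses are not given: they have to be found in the camera images.
- base: fixed dark steel U-shaped base under the hinged plate, 190 x 180 mm. Origin on the bench under the can's axis; +x is level, from the plate's free edge (x = -90 mm) to the hinge: the way the wedge is pushed. The plate rests on two rails along x, 20 mm wide, 14 mm tall, at y = +80 and -80 mm; the 140 mm between them is bare bench, open at the free edge
- plate (a joint): lift angle of the hinged plate (rad): 0 resting on the base, growing as the free edge rises; hinge 170 mm from the free edge, so 0.01 rad is 1.7 mm of lift. No spring, it falls back by its weight. Steel plate 164 mm along x, 178 mm wide, 8 mm thick, can fixed on it, 0.6 to 1 kg together (about 4 N at the free edge)
- plate_front (a point): middle of the lower edge of the plate's free end, 14 mm above the bench at rest; axes as the plate's: x towards the hinge, z up from the plate; it rises with the plate
- can_rim (a point): centre of the mouth of the open aluminium can, level with its rim, 77 mm above the bench at rest, 90 mm from the free edge; z up out of the can. Can: 80 mm outside, 72 mm inside diameter, 55 mm tall, a copper winding low inside it; it moves with the plate
- cover: loose aluminium cover: disc 90 mm across, 6 mm thick; below it a tapered spigot 66 mm across, 8 mm deep, that enters the can with 3 mm play all round; on top an upright black knob 22 mm across, 28 mm tall. Origin at the centre of the spigot's underside, on which it stands; z up: disc from z = 8 to 14 mm, knob from 14 to 42 mm. 0.14 kg
- cover_seat (a point): centre of the underside of the cover's disc, 8 mm above the cover's origin; on the seated cover it coincides with can_rim
- wedge: loose hardwood wedge, 130 mm long, 36 mm wide, about 0.09 kg, lying flat; origin at the centre of its underside, z up, +x to the thin end. From the thin end (x = 65 mm, 6 mm tall) the top rises 1 mm in 4 to 28.5 mm at x = -25 mm, then flat to x = -65 mm. There stands the fin to grip, 14 mm thick (y), 36 mm long (x), centred at x = -45 mm, z = 28.5 to 68.5 mm
- wedge_tip (a point): middle of the wedge's thin end, at its underside (65 mm ahead of the wedge's origin). The slope meets the resting plate's edge when the tip is 32 mm under it; each further 4 mm lifts the edge by 1 mm
- wedge_fin (a point): middle of the wedge's fin, 50 mm above the wedge's underside, 110 mm behind the tip
- spool: bystander, leave where it is: small solder spool, 52 mm across, 34 mm tall
- transformer: bystander, leave where it is: small loose transformer, 45 mm, 38 mm tall
- multimeter: bystander, leave where it is: pointer multimeter in a red tray, 105 x 150 mm, 50 mm tall
- paper_cup: bystander, leave where it is: paper cup, 72 mm across, 85 mm tall
- screwdriver: bystander, leave where it is: screwdriver lying on the bench
- iron: bystander, leave where it is: soldering iron lying on the bench, 200 mm long
- terminal_block: bystander, leave where it is: white terminal block, 60 x 35 mm, 22 mm tall
Not all that is in view belongs to the job. Leave any blue look-alike of the wedge alone.

How it is judged (in metres and radians):
On the way, in this order (a step that is already met when the one before it is completed fails the run):
1. the cover sits down and level on the can's rim, let go, with the plate still resting on the base (horizontal distance between cover_seat and can_rim below 0.005 m and z of cover_seat in the frame of can_rim between -0.0025 and 0.0025 m and angle between the z axis of cover_seat and the z axis of can_rim, either way round below 0.04 rad and angle between cover_seat's own z axis and vertical below 0.12 rad and contact force between each of the arm, the fingers and cover below 0.2 N and value of joint plate below 0.006 rad), for 0.3 s.
2. the gripped wedge has lifted the plate's free edge off the base (value of joint plate between 0.012 and 0.053 rad and contact force between wedge and plate above 1 N and contact force between the fingers and wedge above 2 N and x of wedge_tip in the frame of plate_front above 0.02 m and angle between wedge's own z axis and vertical below 0.1 rad and contact force between each of the arm, the fingers and plate below 0.5 N), for 0.3 s.
At the end, for the whole second after the job is handed in: cover on the rim: centred to 5 mm, down to 2.5 mm, flat to 0.04 rad, untouched; the plate's free edge 2 to 9 mm off the base, still, carried by the wedge (over 1 N, tip 20 mm or more under the edge, tilt under 0.1 rad); fingers holding the wedge (over 2 N), robot not touching the plate (all of step 2 and horizontal distance between cover_seat and can_rim below 0.005 m and z of cover_seat in the frame of can_rim between -0.0025 and 0.0025 m and angle between the z axis of cover_seat and the z axis of can_rim, either way round below 0.04 rad and angle between cover_seat's own z axis and vertical below 0.12 rad and contact force between each of the arm, the fingers and cover below 0.2 N and velocity of joint plate between -0.02 and 0.02 rad/s); the arm keeps its last pose, push and grip.
It fails at once if the cover was dropped (faster than 0.6 m/s out of the fingers) (linear speed of cover above 0.6 m/s and contact force between the fingers and cover below 0.05 N).
It fails at once if another thing on the bench was moved by more than 30 mm (distance of any of spool, transformer, multimeter, paper_cup, screwdriver, iron, terminal_block from where it was at the start of the episode above 0.03 m).
It also fails if it takes over 64 s, if anything falls off the work surface, if the arm or the gripper's body presses on something with over 40 N, if the wrist force passes 120 N, or if a joint passes its speed limit or range.

## Working session

There is one attempt and no reset: what is moved stays moved. The work goes in short steps, Python scripts to look and compute and a shell command to move; the robot and the scene stay as the last step left them, time stands still between calls to the robot, and variables do not carry over. Pictures are saved under pics/ and viewed, at most 10 in all, crops included, and the job is handed in when it is done.

```bash
ls; mkdir -p pics; cat > h.py <<'E'
import numpy as np, cv2
from cell import get_state, viewer, job_done, nets
def world(c, px, z=None, d=None):
    """pixel(s)-> world, by given depth or intersect plane z"""
    K=np.array(c["camera_matrix"]);V=np.array(c["view"]);R=V[:3,:3];t=V[:3,3]
    r=np.linalg.inv(K)@np.array([px[0],px[1],1.])
    o=-R.T@t; w=R.T@r
    if z is not None: return o+w*(z-o[2])/w[2]
    return o+w*d
def cloud(c):
    K=np.array(c["camera_matrix"]);V=np.array(c["view"]);R=V[:3,:3];t=V[:3,3]
    v,u=np.mgrid[:400,:640]; d=c["depth"].astype(float)
    p=np.stack([u*d,v*d,d],-1)@np.linalg.inv(K).T
    return (p-t)@R
E
python3 - <<'E'
from h import *
for n in ["scene","top"]:
    c=viewer.capture(n); cv2.imwrite(f"pics/{n}0.png",c["color"][:,:,::-1])
    P=cloud(c)
    V=c["view"]; print(n,"cam",(-V[:3,:3].T@V[:3,3]).round())
    for q in ["cover","wedge","plate","base","wedge_fin"]:
        for r in nets.regions_of(q,n)[:3]:
            m=r["region"]&(c["depth"]>0); print(n,q,round(r["confidence"],2),np.round(r["pixel"]),np.median(P[m],0).round(), np.percentile(P[m],[2,98],0).round().tolist())
    for q,z in [("can_rim",77),("plate_front",14),("cover",0),("cover_seat",8),("wedge",0),("wedge_tip",0),("wedge_fin",50),("base",0)]:
        for r in nets.spot_point(q,n)[:2]: print(n,q,round(r["confidence"],2),np.round(r["pixel"]),world(c,r["pixel"],z).round(1))
print(get_state())
E
```

```text
pics
scene cam [1154.  -40. 1000.]
scene cover 0.74 [404. 182.] [449. 191.  13.] [[401.0, 153.0, 8.0], [485.0, 234.0, 41.0]]
scene wedge 0.68 [425. 230.] [602. 216.  19.] [[580.0, 149.0, 2.0], [631.0, 268.0, 68.0]]
scene wedge 0.64 [424. 136.] [293. 270.  19.] [[233.0, 248.0, 0.0], [357.0, 291.0, 68.0]]
scene plate 0.88 [280. 230.] [ 594. -128.   22.] [[495.0, -215.0, 17.0], [668.0, -43.0, 76.0]]
scene plate 0.22 [418. 288.] [749. 180.  20.] [[720.0, 126.0, -2.0], [791.0, 299.0, 27.0]]
scene base 0.7 [279. 234.] [ 599. -138.   21.] [[493.0, -234.0, 3.0], [678.0, -42.0, 75.0]]
scene wedge_fin 0.97 [421. 230.] [602. 214.  20.] [[582.0, 150.0, 4.0], [631.0, 267.0, 68.0]]
scene wedge_fin 0.69 [424. 133.] [292. 270.  20.] [[236.0, 250.0, 2.0], [357.0, 289.0, 68.0]]
scene can_rim 0.83 [282. 214.] [ 574.8 -127.    77. ]
scene can_rim 0.71 [492. 215.] [604.5 371.4  77. ]
scene plate_front 0.93 [321. 223.] [567.1 -35.   14. ]
scene plate_front 0.56 [285. 235.] [ 595.8 -126.7   14. ]
scene cover 0.86 [402. 183.] [444.  190.3  -0. ]
scene cover_seat 0.73 [402. 178.] [434.7 189.    8. ]
scene we
[... 1943 characters left out ...]
   7.98419381e+01, -8.62119088e+00]), 'qvel': array([ 0.06722421,  0.14083089,  0.12058368,  0.0198181 , -0.01537476,
       -0.0509601 ]), 'joint_torque': array([ 8.90610499e-04, -3.70877945e+01, -2.81753969e+01,  7.00532715e-02,
        2.76594405e-02,  9.08069012e-06]), 'position': array([ 161.54760021, -551.82951504,  205.43579044]), 'ee_rot': array([[ 9.59718120e-01,  2.80964640e-01, -3.30981535e-05],
       [ 2.80964641e-01, -9.59718120e-01,  2.96860146e-05],
       [-2.34241772e-05, -3.77896170e-05, -9.99999999e-01]]), 'ft_force': array([ 0.02546752,  0.32449743, -0.81589374]), 'moment': array([-0.0350712 ,  0.02363738,  0.03840088]), 'finger_force': 0.0, 'opening': 93.97335292927218}
```

View pics/scene0.png

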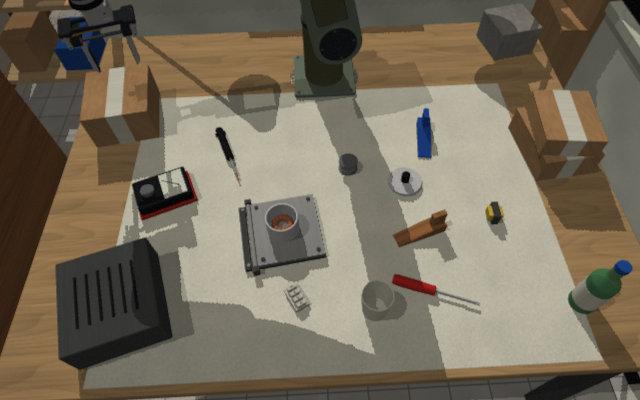

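View pics/top0.png

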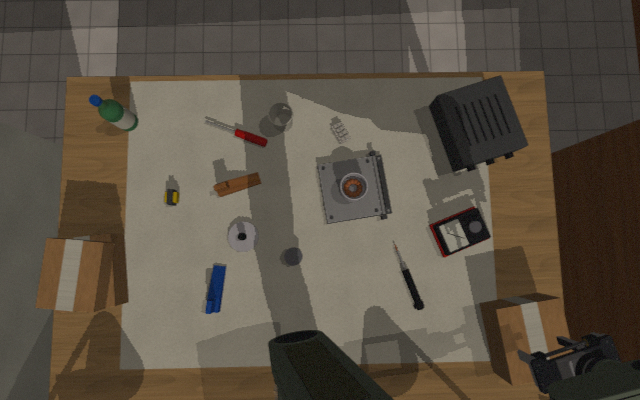

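```bash
python3 - <<'E'
from h import *
from scipy.optimize import least_squares
def circ(p):
    f=lambda x:np.hypot(*(p-x[:2]).T)-x[2]
    s=least_squares(f,[*p.mean(0),30],loss='soft_l1',f_scale=2); return s.x.round(1)
for n in ["scene","top"]:
    c=viewer.capture(n);P=cloud(c);ok=c["depth"]>0
    hsv=cv2.cvtColor(c["color"],cv2.COLOR_RGB2HSV)
    R={q:nets.regions_of(q,n) for q in ["cover","wedge","plate"]}
    m=R["cover"][0]["region"]&ok; p=P[m]
    k=p[p[:,2]>36]; print(n,"knobtop",len(k),k.mean(0).round(1), ((k.min(0)+k.max(0))/2).round(1))
    d=p[(p[:,2]>9)&(p[:,2]<19)]; (cx,cy),r=cv2.minEnclosingCircle(d[:,:2].astype(np.float32)); print(" disc",cx,cy,r)
    for w in R["wedge"][:2]:
        m=w["region"]&ok; p=P[m]; print(" wedge hue",np.median(hsv[m],0))
        f=p[p[:,2]>60]; print("  fintop",len(f),cv2.minAreaRect(f[:,:2].astype(np.float32)), f.mean(0).round(1))
        b=p[(p[:,2]>4)]; print("  body",cv2.minAreaRect(b[:,:2].astype(np.float32)))
    S=P[ok]; s=S[(abs(S[:,0]-577)<110)&(abs(S[:,1]+130)<110)]
    pl=s[(s[:,2]>18)&(s[:,2]<26)]; print(" plate",cv2.minAreaRect(pl[:,:2].astype(np.float32)),np.median(pl[:,2]))
    rim=s[(s[:,2]>72)&(s[:,2]<82)]; print(" rim",len(rim),circ(rim[:,:2]),cv2.minEnclosingCircle(rim[:,:2].astype(np.float32)),np.median(rim[:,2]))
E
```

```text
scene knobtop 44 [444.9 193.5  40.8] [444.1 193.5  39.8]
 disc 443.5177307128906 194.50502014160156 46.94797134399414
 wedge hue [ 13.  155.5  91. ]
  fintop 89 ((587.105712890625, 249.74058532714844), (14.99109172821045, 34.689453125), 21.19576072692871) [587.7 249.6  66.2]
  body ((600.0431518554688, 208.49411010742188), (39.5576171875, 131.19174194335938), 18.94939422607422)
 wedge hue [110. 202. 116.]
  fintop 55 ((252.2118377685547, 276.127197265625), (13.789453506469727, 38.4569206237793), 81.01250457763672) [253.  276.3  66.4]
  body ((291.05224609375, 271.6768798828125), (37.11436080932617, 133.5001983642578), 82.5982666015625)
 plate ((576.30322265625, -135.56251525878906), (199.65293884277344, 187.67849731445312), 8.311281204223633) 21.274894748949684
 rim 178 [ 579.9 -130.9   37.7] ((579.3182983398438, -129.5701904296875), 41.14406967163086) 75.62589365814345
top knobtop 45 [443.  193.8  41.2] [442.8 193.6  41.8]
 disc 442.8839416503906 194.19081115722656 44.618072509765625
 wedge hue [ 13. 168.  94.]
  fintop 67 ((586.3040161132812, 250.26544189453125), (13.903365135192871, 35.10466766357422), 18.982563018798828) [585.7 250.   67.5]
  body ((600.4861450195312, 208.2777557373047), (37.577518463134766, 128.1858367919922), 18.324838638305664)
 wedge hue [110. 199.  88.]
  fintop 77 ((250.89218139648438, 278.1308898925781), (15.150543212890625, 34.883296966552734), 80.67192840576172) [250.8 277.2  67.4]
  body ((294.0753173828125, 272.3939208984375), (37.962242126464844, 130.11888122558594), 82.97663116455078)
 plate ((576.1047973632812, -135.90048217773438), (199.92626953125, 189.85052490234375), 7.622456073760986) 21.539441170665164
 rim 118 [ 578.1 -130.7   37.7] ((578.4488525390625, -130.7455596923828), 39.655635833740234) 76.12693190652335
```

The scene shows the cover at (405,182), the wooden wedge at (425,228) and the blue look-alike at (425,135). The plate with the can is at (283,222), with its free edge on the right (+y) side. I'll move above the cover and turn to a yaw that suits the wedge as well.

```bash
python3 -m jog '[[[0.0282,-0.0375,0],[0,0,0],0.55],[[0.0282,-0.0375,0],[0,0,0],0.55],[[0.0282,-0.0375,0],[0,0,0],0.55],[[0.0282,-0.0375,0],[0,0,0],0.55],[[0.0282,-0.0375,0],[0,0,0],0.55],[[0.0282,-0.0375,0],[0,0,0],0.55],[[0.0282,-0.0375,0],[0,0,0],0.55],[[0.0282,-0.0375,0],[0,0,0],0.55],[[0.0282,-0.0375,0],[0,0,0],0.55],[[0.0282,-0.0375,0],[0,0,0],0.55],[[0.0282,-0.0375,0],[0,0,0],0.55],[[0.0282,-0.0375,0],[0,0,0],0.55],[[0.0282,-0.0375,0],[0,0,0],0.55],[[0.0282,-0.0375,0],[0,0,0],0.55],[[0.0282,-0.0375,0],[0,0,0],0.55],[[0.0282,-0.0375,0],[0,0,0],0.55],[[0.0282,-0.0375,0],[0,0,0],0.55]]' 15
python3 -m jog '[[[0,0,0.005],[0,0,-0.124],0.55],[[0,0,0.005],[0,0,-0.124],0.55],[[0,0,0.005],[0,0,-0.124],0.55],[[0,0,0.005],[0,0,-0.124],0.55],[[0,0,0.005],[0,0,-0.124],0.55],[[0,0,0.005],[0,0,-0.124],0.55],[[0,0,0.005],[0,0,-0.124],0.55],[[0,0,0.005],[0,0,-0.124],0.55],[[0,0,0.005],[0,0,-0.124],0.55],[[0,0,0.005],[0,0,-0.124],0.55],[[0,0,0.005],[0,0,-0.124],0.55],[[0,0,0.005],[0,0,-0.124],0.55],[[0,0,0.005],[0,0,-0.124],0.55],[[0,0,0],[0,0,0],0.55]]'
cat >> h.py <<'E'
def delta(x,y,z,yaw=None):
    s=get_state();R=s["ee_rot"]
    print("TCP",s["position"].round(1),"t",s["time"],"yaw",np.degrees(np.arctan2(R[1,0],R[0,0])).round(2),"tilt",np.degrees(np.arccos(-R[2,2])).round(2),"F",s["ft_force"].round(2),"open",round(s["opening"],1),"grip",s["finger_force"])
    print("tool delta",(R.T@(np.array([x,y,z])-s["position"])).round(1))
E
python3 -c "
from h import *
delta(443.2,194,17)"
```

```text
time: 3.5
position: [442.9, 196.9, 205.7]
ee_rot: [[0.96, 0.282, 0.001], [0.282, -0.96, -0.0], [0.001, 0.0, -1.0]]
ft_force: [0.3, 0.1, 0.4]
opening: 51.6
finger_force: 0.0
time: 4.9
position: [441.9, 194.5, 139.8]
ee_rot: [[-0.32, 0.947, -0.001], [0.947, 0.32, -0.0], [0.0, -0.002, -1.0]]
ft_force: [0.5, 0.3, 0.5]
opening: 51.6
finger_force: 0.0
TCP [441.9 194.5 139.8] t 4.9 yaw 108.66 tilt 0.09 F [0.52 0.28 0.46] open 51.6 grip 0.0
tool delta [ -0.9   1.2 122.8]
```

```bash
python3 -m jog '[[[0,0.001,0.03],[0,0,0],0.55],[[-0.001,0,0.03],[0,0,0],0.55],[[0,0,0.03],[0,0,0],0.55],[[0,0,0.02],[0,0,0],0.55],[[0,0,0.01],[0,0,0],0.55],[[0,0,0],[0,0,0],0.55],[[0,0,0],[0,0,0],0.55]]'
python3 -c "
from h import *
delta(443.2,194,17)"
```

```text
time: 5.6
position: [444.7, 194.3, 21.3]
ee_rot: [[-0.319, 0.948, 0.002], [0.948, 0.319, 0.0], [-0.0, 0.002, -1.0]]
ft_force: [0.3, -0.4, 0.8]
opening: 51.6
finger_force: 0.0
TCP [444.7 194.3  21.3] t 5.6 yaw 108.63 tilt 0.09 F [ 0.3  -0.37  0.81] open 51.6 grip 0.0
tool delta [ 0.2 -1.6  4.3]
```

```bash
python3 -m jog '[[[0,-0.001,0.003],[0,0,0],0.55],[[0,0,0],[0,0,0],0.15],[[0,0,0],[0,0,0],0.05],[[0,0,0],[0,0,0],0.05],[[0,0,0],[0,0,0],0.05],[[0,0,0],[0,0,0],0.05],[[0,0,0],[0,0,0],0.05],[[0,0,0],[0,0,0],0.05]]' 15
python3 -c "
from h import *
delta(443.2,194,17)"
```

```text
time: 6.4
position: [443.2, 193.8, 17.7]
ee_rot: [[-0.32, 0.947, 0.001], [0.947, 0.32, 0.0], [-0.0, 0.001, -1.0]]
ft_force: [0.6, 0.7, 2.3]
opening: 21.4
finger_force: 15.0
TCP [443.2 193.8  17.7] t 6.4 yaw 108.68 tilt 0.03 F [0.58 0.67 2.32] open 21.4 grip 15.000191561412066
tool delta [0.2 0.1 0.7]
```

```bash
python3 -m jog '[[[0,0,-0.02],[0,0,0],0.05],[[0,0,-0.045],[0,0,0],0.05],[[0,0,-0.045],[0,0,0],0.05],[[0,0,-0.02],[0,0,0],0.05],[[-0.01,0.001,-0.01],[0,0,0],0.05],[[-0.025,0.002,0],[0,0,0],0.05],[[-0.035,0.0025,0],[0,0,0],0.05],[[-0.035,0.0025,0],[0,0,0],0.05],[[-0.035,0.0025,0],[0,0,0],0.05],[[-0.035,0.0025,0],[0,0,0],0.05],[[-0.035,0.0025,0],[0,0,0],0.05],[[-0.035,0.0025,0],[0,0,0],0.05],[[-0.035,0.0025,0],[0,0,0],0.05],[[-0.035,0.0025,0],[0,0,0],0.05],[[-0.025,0.0015,0],[0,0,0],0.05],[[-0.01,0.0005,0],[0,0,0],0.05],[[0,0,0],[0,0,0],0.05],[[0,0,0],[0,0,0],0.05],[[0,0,0],[0,0,0],0.05]]'
cat > m.py <<'E'
from h import *
delta(579,-130.7,110)
for n in ["scene","top"]:
    c=viewer.capture(n);P=cloud(c);cv2.imwrite(f"pics/{n}1.png",c["color"][:,:,::-1])
    z=get_state()["position"][2]-17.7+14
    p=P[(c["depth"]>0)&(abs(P[...,2]-z)<4)&(abs(P[...,0]-580)<80)&(abs(P[...,1]+130)<80)]
    print(n,len(p),p.min(0).round(1),p.max(0).round(1),cv2.minEnclosingCircle(p[:,:2].astype(np.float32)) if len(p)>5 else 0)
    for q in ["cover_seat"]:
        for r in nets.spot_point(q,n)[:2]: print(q,r["confidence"],r["pixel"],world(c,r["pixel"],z-6).round(1))
E
python3 m.py; python3 -c "
import cv2
i=cv2.imread('pics/scene1.png')[130:280,200:360]; j=cv2.imread('pics/top1.png')[110:260,270:430]
cv2.imwrite('pics/c1.png',cv2.resize(cv2.hconcat([i,j]),(800,375)))"
```

```text
time: 8.3
position: [577.8, -128.4, 156.9]
ee_rot: [[-0.322, 0.947, -0.001], [0.947, 0.322, 0.001], [0.001, -0.001, -1.0]]
ft_force: [0.3, 0.4, -2.5]
opening: 21.4
finger_force: 15.0
TCP [ 577.8 -128.4  156.9] t 8.3 yaw 108.76 tilt 0.09 F [ 0.33  0.42 -2.46] open 21.4 grip 14.999816048657522
tool delta [-2.6  0.4 46.9]
scene 463 [ 551.7 -170.8  149.5] [624.3 -84.8 156.4] ((579.7020874023438, -128.2834930419922), 44.58366394042969)
cover_seat 0.85 [280.0, 197.7] [ 573.8 -126.   147.5]
cover_seat 0.68 [348.6, 167.8] [497.6  36.1 147.5]
top 228 [ 534.  -130.5  150. ] [604.  -86.4 157.4] ((569.01318359375, -115.48131561279297), 38.03839111328125)
cover_seat 0.62 [354.8, 180.2] [ 582.5 -126.6  147.9]
```

View pics/c1.png

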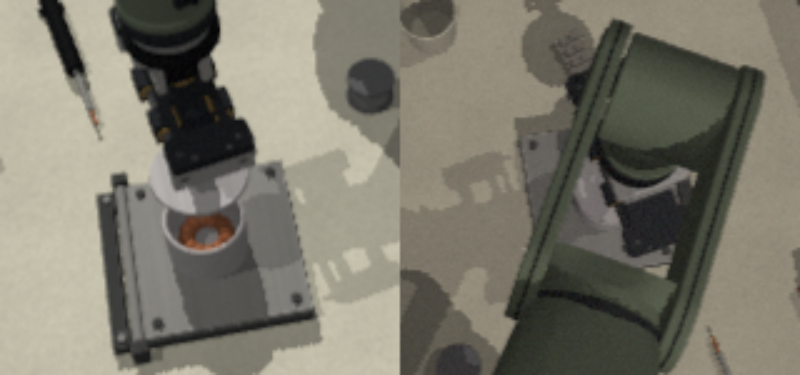

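```bash
python3 -m jog '[[[-0.0015,0.0005,0.01],[0,0,0],0.05],[[-0.001,0,0.015],[0,0,0],0.05],[[0,0,0.015],[0,0,0],0.05],[[0,0,0.008],[0,0,0],0.05],[[0,0,0.005],[0,0,0],0.05],[[0,0,0],[0,0,0],0.05],[[0,0,0],[0,0,0],0.05]]'
python3 -c "
from h import *
delta(579,-130.7,86.7)
c=viewer.capture('scene');P=cloud(c);z=get_state()['position'][2]-3.7
p=P[(c['depth']>0)&(abs(P[...,2]-z)<3.5)&(abs(P[...,0]-580)<80)&(abs(P[...,1]+130)<80)]
print(p.min(0),p.max(0),cv2.minEnclosingCircle(p[:,:2].astype(np.float32)))
cv2.imwrite('pics/s2.png',cv2.resize(c['color'][150:280,210:350,::-1],None,fx=4,fy=4,interpolation=cv2.INTER_CUBIC))"
```

```text
time: 9.2
position: [580.2, -132.2, 104.6]
ee_rot: [[-0.32, 0.947, 0.0], [0.947, 0.32, -0.0], [-0.0, 0.0, -1.0]]
ft_force: [0.7, 0.0, -0.3]
opening: 21.6
finger_force: 15.0
TCP [ 580.2 -132.2  104.6] t 9.2 yaw 108.67 tilt 0.02 F [ 0.73  0.05 -0.27] open 21.6 grip 14.99970518227201
tool delta [ 1.8 -0.6 17.9]
[ 552.0912868  -175.66169324   97.80306937] [625.67785181 -88.22867477 104.78754701] ((581.6537475585938, -132.3898468017578), 44.8677978515625)
```

View pics/s2.png

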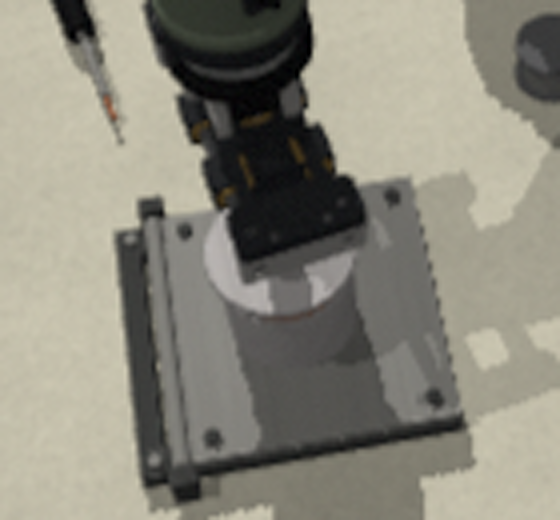

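```bash
python3 -m jog '[[[0.0015,-0.0005,0.004],[0,0,0],0.05],[[0,0,0.004],[0,0,0],0.05],[[0,0,0.003],[0,0,0],0.05],[[0,0,0.002],[0,0,0],0.05],[[0,0,0],[0,0,0],0.05]]'
python3 -c "
from h import *
delta(579,-130.7,86.7)"
python3 -m jog '[[[0,0,0.001],[0,0,0],0.05],[[0,0,0.001],[0,0,0],0.05],[[0,0,0.001],[0,0,0],0.05],[[0,0,0],[0,0,0],0.05]]'
python3 -c "
from h import *
delta(579,-130.7,86.7)"
```

```text
time: 9.75
position: [578.6, -130.6, 90.9]
ee_rot: [[-0.32, 0.947, -0.001], [0.947, 0.32, 0.0], [0.001, -0.001, -1.0]]
ft_force: [1.1, -0.4, -0.6]
opening: 21.3
finger_force: 15.0
TCP [ 578.6 -130.6   90.9] t 9.75 yaw 108.68 tilt 0.05 F [ 1.15 -0.41 -0.57] open 21.3 grip 14.999800119549036
tool delta [-0.2  0.4  4.2]
time: 10.15
position: [578.8, -130.7, 88.3]
ee_rot: [[-0.32, 0.947, -0.0], [0.947, 0.32, 0.0], [0.0, -0.0, -1.0]]
ft_force: [-0.1, 1.0, -2.0]
opening: 21.8
finger_force: 15.0
TCP [ 578.8 -130.7   88.3] t 10.15 yaw 108.68 tilt 0.02 F [-0.1   0.98 -2.01] open 21.8 grip 14.99960502202157
tool delta [-0.   0.2  1.6]
```

Entering freely; settle the last bit, then release.

```bash
python3 -m jog '[[[0,0,0.001],[0,0,0],0.05],[[0,0,0.0005],[0,0,0],0.05],[[0,0,0],[0,0,0],0.05],[[0,0,0],[0,0,0],0.05]]'
python3 -c "
from h import *
delta(579,-130.7,86.7)"
```

```text
time: 10.55
position: [578.9, -130.8, 87.0]
ee_rot: [[-0.32, 0.947, 0.0], [0.947, 0.32, 0.0], [0.0, 0.0, -1.0]]
ft_force: [0.6, -0.2, -1.0]
opening: 21.5
finger_force: 15.0
TCP [ 578.9 -130.8   87. ] t 10.55 yaw 108.68 tilt 0.0 F [ 0.61 -0.15 -1.03] open 21.5 grip 14.999832669273019
tool delta [0.1 0.1 0.3]
```

```bash
python3 -m jog '[[[0,0,0.0005],[0,0,0],0.05],[[0,0,0.0005],[0,0,0],0.05],[[0,0,0],[0,0,0],0.05],[[0,0,0],[0,0,0],0.05],[[0,0,0],[0,0,0],0.3],[[0,0,0],[0,0,0],0.4],[[0,0,0],[0,0,0],0.5],[[0,0,0],[0,0,0],0.55],[[0,0,0],[0,0,0],0.55]]'
python3 -m jog '[[[0,0,-0.01],[0,0,0],0.55],[[0,0,-0.03],[0,0,0],0.55],[[0,0,-0.045],[0,0,0],0.55],[[0,0,-0.02],[0,0,0],0.55],[[0.03,0,0],[0,0,0],0.55],[[0.045,0,0],[0,0,0],0.55],[[0.045,0,0],[0,0,0],0.55],[[0.045,0,0],[0,0,0],0.55],[[0.045,0,0],[0,0,0],0.55],[[0.045,0,0],[0,0,0],0.55],[[0.045,0,0],[0,0,0],0.55],[[0.03,0,0],[0,0,0],0.55],[[0,0,0],[0,0,0],0.55],[[0,0,0],[0,0,0],0.55]]'
cat > c.py <<'E'
from h import *
delta(586.4,250,25)
for n in ["scene","top"]:
    c=viewer.capture(n);P=cloud(c);ok=c["depth"]>0
    s=P[ok&(abs(P[...,0]-579)<50)&(abs(P[...,1]+130.7)<50)]
    d=s[(s[:,2]>79)&(s[:,2]<88)]; A=np.c_[d[:,:2]-[579,-130.7],np.ones(len(d))]
    print(n,len(d),np.linalg.lstsq(A,d[:,2],rcond=None)[0].round(4),cv2.minEnclosingCircle(d[:,:2].astype(np.float32)))
    k=s[s[:,2]>100]; print(" knob",len(k),((k.min(0)+k.max(0))/2).round(1) if len(k) else 0)
    cv2.imwrite(f'pics/{n}3.png',cv2.resize(c['color'][100:300,180:470,::-1],None,fx=2,fy=2))
E
python3 c.py
```

```text
time: 11.45
position: [578.9, -130.8, 85.7]
ee_rot: [[-0.32, 0.947, -0.0], [0.947, 0.32, 0.0], [0.0, -0.0, -1.0]]
ft_force: [-0.0, -0.5, -0.0]
opening: 51.2
finger_force: 0.0
time: 12.85
position: [473.4, 182.1, 191.7]
ee_rot: [[-0.322, 0.947, 0.001], [0.947, 0.322, -0.0], [-0.001, 0.001, -1.0]]
ft_force: [0.3, -0.1, 0.1]
opening: 51.9
finger_force: 0.0
TCP [473.4 182.1 191.7] t 12.85 yaw 108.78 tilt 0.08 F [ 0.28 -0.12  0.05] open 51.9 grip 0.0
tool delta [ 28.  128.6 166.8]
scene 818 [ 1.20000e-03 -1.40000e-03  8.23173e+01] ((578.59423828125, -129.9483184814453), 45.89154052734375)
 knob 75 [ 579.2 -129.8  106.7]
top 686 [ 3.30000e-03 -7.00000e-04  8.24061e+01] ((578.1424560546875, -130.27566528320312), 44.746028900146484)
 knob 53 [ 577.6 -129.5  107.4]
```

View pics/scene3.png

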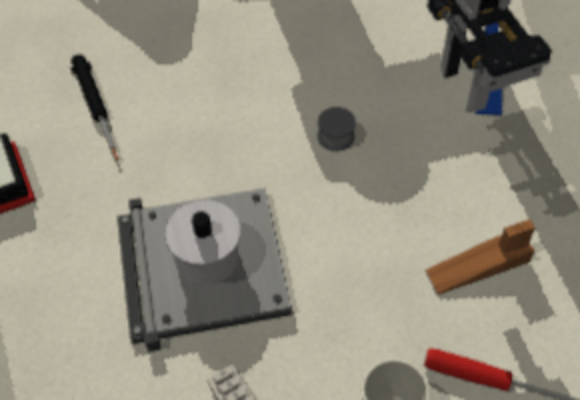

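The cover is seated and level: its knob is centred at (202,222) in the crop, with even plate margins around it. Next is the wedge.

```bash
python3 -m jog '[[[0.007,0.032,0],[0,0,0],0.45],[[0.007,0.032,0],[0,0,0],0.45],[[0.007,0.032,0.02],[0,0,0],0.45],[[0.007,0.032,0.04],[0,0,0],0.45],[[0,0,0.03],[0,0,0],0.45],[[0,0,0.01],[0,0,0],0.45],[[0,0,0],[0,0,0],0.45],[[0,0,0],[0,0,0],0.45]]'
python3 -c "
from h import *
delta(586.3,250.3,33)"
```

```text
time: 13.75
position: [585.6, 248.1, 93.8]
ee_rot: [[-0.319, 0.948, 0.002], [0.948, 0.319, 0.0], [-0.0, 0.002, -1.0]]
ft_force: [0.7, 0.2, -0.6]
opening: 42.5
finger_force: 0.0
TCP [585.6 248.1  93.8] t 13.75 yaw 108.61 tilt 0.12 F [ 0.72  0.24 -0.58] open 42.5 grip 0.0
tool delta [ 1.9  1.2 60.8]
```

```bash
python3 -m jog '[[[0.002,0.001,0.025],[0,0,0],0.45],[[0,0,0.02],[0,0,0],0.45],[[0,0,0.012],[0,0,0],0.45],[[0,0,0.002],[0,0,0],0.45],[[0,0,0],[0,0,0],0.45],[[0,0,0],[0,0,0],0.2],[[0,0,0],[0,0,0],0.05],[[0,0,0],[0,0,0],0.05],[[0,0,0],[0,0,0],0.05],[[0,0,0],[0,0,0],0.05],[[0,0,0],[0,0,0],0.05]]' 40
python3 -c "
from h import *
delta(586.3,250.3,33)"
```

```text
time: 14.85
position: [585.4, 251.2, 33.8]
ee_rot: [[-0.32, 0.947, 0.001], [0.947, 0.32, 0.0], [0.0, 0.001, -1.0]]
ft_force: [0.1, 0.2, 1.1]
opening: 13.8
finger_force: 40.0
TCP [585.4 251.2  33.8] t 14.85 yaw 108.68 tilt 0.06 F [0.06 0.21 1.05] open 13.8 grip 39.99962389469147
tool delta [-1.2  0.6  0.8]
```

```bash
python3 -m jog '[[[0,0,-0.003],[0,0,0],0.05],[[0,0,-0.005],[0,0,0.047],0.05],[[0,0,0],[0,0,0.07],0.05],[[0,0,0],[0,0,0.07],0.05],[[-0.01,-0.004,0],[0,0,0],0.05],[[-0.02,-0.008,0],[0,0,0],0.05],[[-0.03,-0.012,0],[0,0,0],0.05],[[-0.03,-0.012,0],[0,0,0],0.05],[[-0.03,-0.012,0],[0,0,0],0.05],[[-0.02,-0.008,0],[0,0,0],0.05],[[-0.01,-0.003,0],[0,0,0],0.05],[[-0.006,0,0],[0,0,0],0.05],[[0,0,0],[0,0,0],0.05],[[0,0,0],[0,0,0],0.05]]'
cat > w.py <<'E'
from h import *
import sys
delta(548.2,88.3,34)
for n in ["scene","top"]:
    c=viewer.capture(n);P=cloud(c);ok=c["depth"]>0
    hsv=cv2.cvtColor(c["color"],cv2.COLOR_RGB2HSV)
    for r in nets.regions_of("wedge",n)[:3]:
        m=r["region"]&ok
        if m.sum()<10 or np.median(hsv[m][:,0])>60: continue
        p=P[m];print(n,r["confidence"],len(p),cv2.minAreaRect(p[:,:2].astype(np.float32)),"miny",p[p[:,1].argmin()].round(1))
    for r in nets.spot_point("wedge_tip",n)[:3]: print(r["confidence"],world(c,r["pixel"],4).round(1))
    s=P[ok&(abs(P[...,0]-577)<100)&(P[...,1]>-90)&(P[...,1]<-20)]
    pl=s[(s[:,2]>19)&(s[:,2]<35)]
    A=np.c_[pl[:,:2]-[566.4,-41.4],np.ones(len(pl))];print(" plate fit at edge",np.linalg.lstsq(A,pl[:,2],rcond=None)[0].round(4))
    # plate's free edge: max y per x bin
    e=[];
    for x in np.arange(500,650,10):
        q=pl[(abs(pl[:,0]-x)<5)]
        if len(q)>3: e.append([x,np.percentile(q[:,1],97)])
    e=np.array(e); f=np.polyfit(e[:,0]-566.4,e[:,1],1) if len(e)>3 else 0; print(" edge slope/offset",f)
    cv2.imwrite(f'pics/{n}{sys.argv[1]}.png',cv2.resize(c['color'][120:290,200:470,::-1],None,fx=2.9,fy=2.9))
E
python3 w.py 4
```

```text
time: 16.25
position: [548.5, 88.9, 41.3]
ee_rot: [[-0.139, 0.99, 0.0], [0.99, 0.139, 0.0], [0.0, 0.0, -1.0]]
ft_force: [0.1, 0.2, -0.6]
opening: 13.4
finger_force: 40.0
TCP [548.5  88.9  41.3] t 16.25 yaw 98.01 tilt 0.03 F [ 0.08  0.23 -0.63] open 13.4 grip 39.99801278114319
tool delta [-0.6 -0.4  7.3]
scene 0.9 703 ((553.1119384765625, 47.299739837646484), (125.0044174194336, 113.50727844238281), 58.673702239990234) miny [552.8 -21.8  15.2]
0.9 [563.6 -22.8   4. ]
0.64 [362.5 264.    4. ]
 plate fit at edge [6.00000e-04 3.80000e-03 2.16452e+01]
 edge slope/offset [  0.14389911 -44.38932606]
top 0.66 285 ((558.031494140625, 17.049089431762695), (36.01673126220703, 71.86937713623047), 7.9383544921875) miny [572.8 -17.2  19.5]
0.71 [559.5 -27.4   4. ]
0.68 [748.4 216.5   4. ]
0.62 [360.5 263.9   4. ]
 plate fit at edge [ 2.00000e-03 -1.90000e-03  2.19313e+01]
 edge slope/offset [  0.14620467 -43.82618483]
```

View pics/scene4.png

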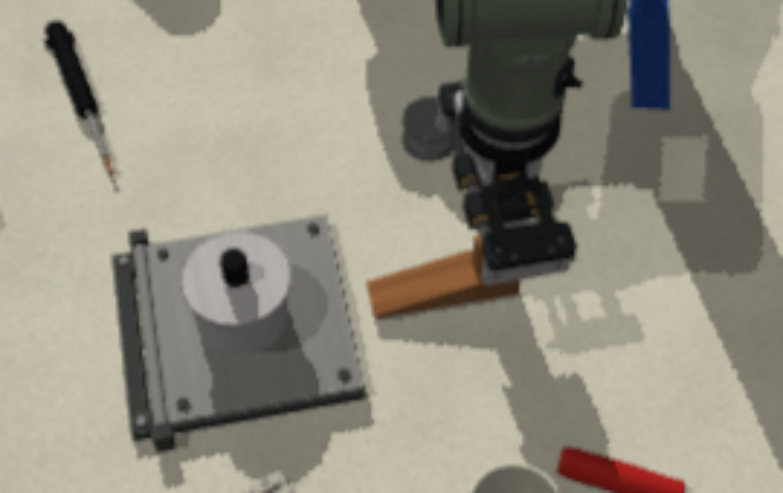

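```bash
python3 -m jog '[[[0,0,0.005],[0,0,0],0.05],[[0,0,0.0025],[0,0,0],0.05],[[-0.01,0,0],[0,0,0],0.05],[[-0.012,0,0],[0,0,0],0.05],[[-0.012,0,0],[0,0,0],0.05],[[-0.008,0,0],[0,0,0],0.05],[[-0.004,0,0],[0,0,0],0.05],[[0,0,0],[0,0,0],0.05],[[0,0,0],[0,0,0],0.05]]'
python3 -c "
from h import *
delta(558.2,17,33.8)"
```

```text
time: 17.45
position: [554.6, 42.3, 33.8]
ee_rot: [[-0.138, 0.99, 0.0], [0.99, 0.138, -0.0], [-0.0, 0.0, -1.0]]
ft_force: [0.5, -0.0, 0.4]
opening: 13.8
finger_force: 40.0
TCP [554.6  42.3  33.8] t 17.45 yaw 97.95 tilt 0.03 F [ 0.47 -0.02  0.41] open 13.8 grip 39.99858319759369
tool delta [-25.6   0.1  -0. ]
```

```bash
for i in 1 2; do python3 -m jog '[[[-0.002,0,0],[0,0,0],0.05],[[-0.002,0,0],[0,0,0],0.05],[[0,0,0],[0,0,0],0.05]]' | egrep 'posi|ft_f'; done
python3 -m jog '[[[-0.002,0,0],[0,0,0],0.05],[[-0.002,0,0],[0,0,0],0.05],[[0,0,0],[0,0,0],0.05]]' | egrep 'posi|ft_f'
python3 -m jog '[[[-0.002,0,0],[0,0,0],0.05],[[-0.002,0,0],[0,0,0],0.05],[[0,0,0],[0,0,0],0.05]]' | egrep 'posi|ft_f'
```

```text
position: [555.0, 38.9, 33.8]
ft_force: [0.1, 0.8, 0.9]
position: [555.5, 35.2, 33.8]
ft_force: [0.0, 2.9, 0.7]
position: [555.8, 34.2, 34.3]
ft_force: [-1.7, 10.9, 5.2]
position: [556.4, 30.5, 34.3]
ft_force: [-1.8, 11.2, 5.3]
```

```bash
python3 -m jog '[[[-0.002,0,0],[0,0,0],0.05],[[-0.002,0,0],[0,0,0],0.05],[[-0.002,0,0],[0,0,0],0.05],[[-0.002,0,0],[0,0,0],0.05],[[-0.002,0,0],[0,0,0],0.05],[[-0.002,0,0],[0,0,0],0.05],[[0,0,0],[0,0,0],0.05],[[0,0,0],[0,0,0],0.05]]'
python3 w.py 5
```

```text
time: 19.45
position: [558.0, 18.5, 34.2]
ee_rot: [[-0.138, 0.99, -0.0], [0.99, 0.138, 0.006], [0.006, 0.0, -1.0]]
ft_force: [-1.5, 10.8, 4.8]
opening: 13.8
finger_force: 40.0
TCP [558.   18.5  34.2] t 19.45 yaw 97.94 tilt 0.32 F [-1.53 10.79  4.82] open 13.8 grip 39.99939322471619
tool delta [70.5 -0.1  0.6]
scene 0.52 328 ((584.6566772460938, -10.034561157226562), (89.04949188232422, 79.60922241210938), 51.123313903808594) miny [568.6 -40.2  18.5]
scene 0.49 4245 ((572.5263061523438, -139.99986267089844), (230.59048461914062, 199.52639770507812), 6.840878963470459) miny [ 507.5 -245.9   11.9]
0.7 [355.1 267.    4. ]
 plate fit at edge [-5.00000e-04 -3.70000e-03  2.45235e+01]
 edge slope/offset [  0.12614577 -38.02766368]
0.78 [357.6 261.2   4. ]
 plate fit at edge [-4.3000e-03  1.6600e-02  2.5388e+01]
 edge slope/offset [ -0.06383697 -51.73488792]
```

View pics/scene5.png

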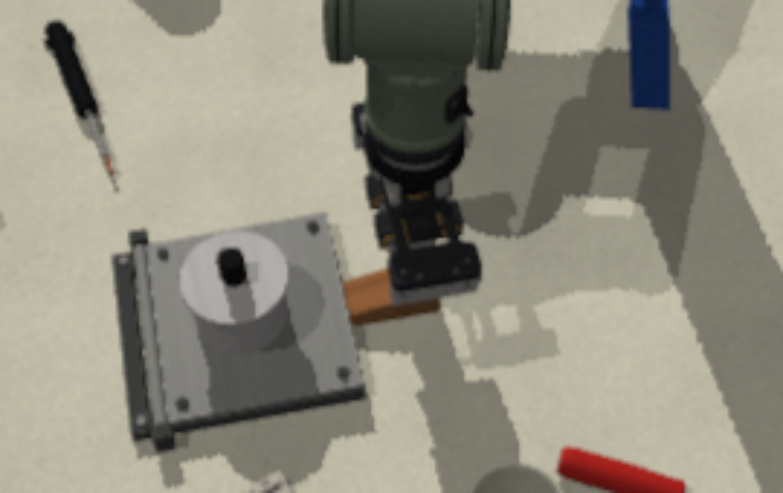

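```bash
python3 -m jog '[[[-0.0015,0,0],[0,0,0],0.05],[[-0.0015,0,0],[0,0,0],0.05],[[0,0,0],[0,0,0],0.05],[[0,0,0],[0,0,0],0.05],[[0,0,0],[0,0,0],0.05],[[0,0,0],[0,0,0],0.05]]'
python3 - <<'E'
from h import *
delta(558.2,17,33.8); u=np.array([.139,-.99])
for n in ["scene","top"]:
    c=viewer.capture(n);P=cloud(c);ok=c["depth"]>0
    q=(P[...,:2]-[578.9,-130.5]); a=q@u; b=q@np.array([.99,.139]); r=np.hypot(a,b)
    m=ok&(a>-80)&(a<55)&(abs(b)<80)&(r>48)&(P[...,2]<35)&(P[...,2]>15)
    f=np.polyfit(a[m],P[...,2][m],1); print(n,"plate slope",f[0],"top z at edge",np.polyval(f,-90),"rest 21.6")
    d=ok&(r<48)&(P[...,2]>78)&(P[...,2]<92); f=np.polyfit(a[d],P[...,2][d],1)
    print("  cover slope",f.round(4),cv2.minEnclosingCircle(P[d][:,:2].astype(np.float32)))
    for x,rest in [(c,0)]: pass
E
```

```text
time: 20.35
position: [558.4, 15.6, 34.2]
ee_rot: [[-0.138, 0.99, -0.001], [0.99, 0.138, 0.006], [0.006, 0.0, -1.0]]
ft_force: [-0.9, 11.1, 5.0]
opening: 13.7
finger_force: 40.0
TCP [558.4  15.6  34.2] t 20.35 yaw 97.95 tilt 0.33 F [-0.91 11.07  4.98] open 13.7 grip 39.99931275844574
tool delta [ 1.4 -0.   0.4]
scene plate slope -0.029975529109286962 top z at edge 26.286780092916956 rest 21.6
  cover slope [-2.9700e-02  8.4403e+01] ((579.18408203125, -131.9482421875), 45.873653411865234)
top plate slope -0.0324095023947413 top z at edge 26.52726200699456 rest 21.6
  cover slope [-2.67000e-02  8.47023e+01] ((578.7019653320312, -131.92323303222656), 45.1358757019043)
```

```bash
python3 -c "
from cell import job_done
print(job_done())"
```

```text
the job is handed in; nothing more can be done
None
```

I handed the job in at about 20 s: the cover is down and level on the can, and the gripped wedge holds the plate's free edge about 5 mm up (roughly 0.03 rad), but no verdict came back.

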